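# Clamp the sharpening stone in its sprung holder

## Task

Put the sharpening stone into the sprung holder, ready for use: tilt it, push one end tongue in under the lip of one orange jaw until that jaw has sprung back far enough, lower the other end into the holder behind the second jaw's lip, and let the springs centre the stone flat on the metal bed with both ends under the lips. Work gently - do not ram a jaw against its stop, press the stone hard into the holder or drop it - and leave the other things on the worktop where they are.

Things in the scene. Friction and masses are not known exactly. Their poses are not given: they have to be found in the camera images.
- stone_center (a point): Centre of the loose sharpening stone (150 x 50 x 34 mm, about 0.25 kg), 17 mm above its underside; x along its length, z up. A grey and white block 120 x 50 x 26 mm sits on a black carrier 150 x 50 x 8 mm, whose two ends stick out as tongues 15 mm long, 8 mm thick, both alike. Starts flat on the worktop; grasp the block across its 50 mm width.
- base: Black base plate of the holder, 300 (x) x 80 (y) x 8 (z) mm, fixed; origin at the centre of its underside on the worktop; x lengthwise, z up. On it, parallel and on its centre line, is bolted the vice head: an aluminium beam 40 mm wide with an orange jaw near each end, and beyond it a dark post (outer face 122 mm from the head's middle, top 32 mm above the worktop).
- bed (a point): Point over the base's origin at the height of the bed, the metal strip on top of the beam, 20 mm above the worktop; axes as the base. The head's true middle lies up to 25 mm either way along x from here: this is not measured and differs each time; find it by feel or by eye. The bed gives 3 mm on rubber springs (15 N when fully down); 25 N from the stone damages it.
- end_a (a point): Middle of the base plate's +x end, at the plate's top (8 mm). The jaw at this end slides outwards (+x) by up to 26 mm, against a spring: 3 N at first, 10.5 N at 15 mm, 16 N at the stop; 24 N damages it. Push it back 16 to 25 mm so that the level stone's other tongue passes the other lip. At rest its upright wall is 70 mm from the head's middle; jaw 44 mm wide.
- end_b (a point): Middle of the -x end; the jaw here is the same, sliding to -x. From the top of each jaw's wall a lip 4 mm thick reaches 5 mm inwards over the bed (edge 65 mm from the head's middle at rest), underside 13 mm and top 17 mm above the bed. Jaw positions are not measured. Stone centred: both jaws are 5 mm back, 5.5 N each.
- tin_3: Bystander: low round tin, 86 mm wide, 40 mm high; origin at its underside. Leave it alone.
- box_1: Bystander: upright tea carton 50 x 68 x 92 mm; origin at its underside. Leave it alone.
- mill_1: Bystander: salt shaker with a grey top, 44 mm wide, 90 mm high; origin at its underside. Leave it alone.
Things that resemble listed ones, but are neither listed nor needed, are in the scene too. What is shaped like the part that bears stone_center but green or yellow is not meant.

How it is judged:
By the outcome, as a careful person would: the job done as asked, in the order asked, and still so for the second after the job is handed in, with the robot touching nothing.
It also fails if it takes over 51 s, if anything falls off the work surface, if the arm or the gripper's body presses on something with over 40 N, if the wrist force passes 120 N, or if a joint passes its speed limit or range.

## Robot

A 7-joint arm with a two-finger parallel gripper is mounted at the origin on a cart in front of the work surface, level with it; the furniture and walls round the work are solid. World frame = base frame: x ahead of the robot, y to its left, z up, the work surface at z = 0. Lengths are in m, angles in rad, forces in N, time in s.
With the tool pointing down it reaches from about 0.4 to 0.85 m from the base axis. Payload 4.5 kg.
Tool frame: the origin (TCP) lies at the very end of the fingers, on their centre line; the grasp point (between the pads) lies 19 mm behind it; z points along the fingers, y is the line along which they close (so a half turn about z gives the same grasp; the last joint's range is limited). The gripper opens to 85 mm and grips with 20 to 120 N. Pads are 22 mm wide; open, the fingers measure 114 mm over their backs; the gripper's body (76 mm by 85 mm) begins 54 mm behind the grasp point. The pads swing forward as they close: fully open they stand 13 mm farther back than shut.
Start: joints at [-1.254, 0.689, -0.195, 1.565, 0.157, 0.902, -0.215], TCP at [0.174, 0.6, 0.231] pointing down, gripper open.
Joint ranges: [-3.01, 3.01], [-0.46, 2.08], [-1.47, 1.51], [0.13, 2.56], [-1, 4.14], [0.04, 2.09], [-2.66, 2.66]. Speed limits (rad/s): [2.57, 2.57, 3.14, 3.14, 3.14, 3.14, 3.14].

## Interface

Orientations are given as a unit quaternion [x, y, z, w].
In Python, from plant import observe, eyes, bot, finder gives the robot as it stands.
- The arm moves only by the tool play_rows, never from a script. Its argument "motion" is one flat list of numbers, 4 for each row, row after row: the shift along the tool's x, y, z in units of 50 mm (1.0 is 50 mm), then the turn about the tool's z in units of 8 degrees (1.0 is 8 degrees). A call has 1 to 5 rows; each row is the pose to reach, as a shift and turn from the pose commanded when the call began, along the tool's axes at that moment; what a row does not reach only later rows make up. A row lasts 1/10 s, in which the tool goes at most 50 mm and 8.59 degrees, less where a joint would pass 70% of its speed; a pose out of reach is approached as far as the arm can. A call with a gripper value outside its range is refused whole. "claw" is the opening, from 0 (shut) to 1 (fully open), set as the call begins (left out, the last holds). The fingers move at their own pace and stop on an object; the grip force is fixed at half the most. Time passes only in rows, so rows that repeat a pose let the fingers close. It gives the time, the measured TCP pose, the force, the opening and the grip force at its end, in the units of the state.
- observe(): the state, without advancing time (a new reading comes with each control period).
- eyes.camera(name): name is "scene" or "top"; returns (picture, depth): 400x640x3 uint8, blue, green, red; 400x640 float32, m along the optical axis (not along the pixel's ray), 0 where there is no reading.
- eyes.get_calibration(name): a dict with "fovy" (degrees; the focal length in pixels is half the picture's height over the tangent of half this angle, whatever the lens; pixels are square), "cx", "cy" (the principal point, pixels), "R" (3x3) and "t" (3): a world point X has camera coordinates R X + t. Camera axes: x right, y down, z forward; pixel columns grow to the right and rows downward; lengths in m; the calibration is good to about 2 mm. A picture is of the moment at which its call begins. get_calibration takes no time and is no camera call.
- bot.close_job(): hands the job in; it is judged then, once.
Trained networks look in the newest picture that a camera, given by its name, has taken for a name from the list of things; names that differ only in an ending like _2 or _b are one class to them, and where a whole thing is asked for, a point or a joint stands for the part that bears it (a point fixed in the world has none). Each returns a list of dicts, best first, with "confidence" (0 to 1); they miss things now and then, are a little off and sometimes report something else, mostly with a low value. They report only what shows in the picture. A call takes as long as a camera call. They do not tell look-alikes from the thing itself.
- finder.find_in(camera, label): "bbox" ([left, top, right, bottom] in pixels, round what is visible of it).
- finder.cut_out(camera, label): "pixels" (400x640 bool, what is visible of it) and "bbox" ([left, top, right, bottom] in pixels, round what is visible of it).
- finder.place_of(camera, label): "uv" ([column, row] in pixels: a listed point, or the origin of a listed thing).
The state is a dict: "time_s": time; "joints": joint angles; "dq": joint speeds; "joint_efforts": joint torques, N m; "tool_pos": TCP position; "tool_rot": TCP orientation; "contact_force": force on the tool from outside, world axes, zero at the start; "wrist_torque": the same for the moment, N m; "grip_width": finger opening in m; "grasp_force": force on a finger pad.
Only numpy, scipy, OpenCV 4.12 (cv2) and the standard library are available. Lean on these libraries where they do the work, as an engineer would, in place of code of your own. Each camera call takes 0.05 s, during which the arm holds its last target. There are 200 camera calls.

## Working session

There is one attempt and no reset: what is moved stays moved. The work goes in short steps, Python scripts to look and compute and a tool call to move; the robot and the scene stay as the last step left them, time stands still between calls to the robot, and variables do not carry over. Pictures are saved under pics/ and viewed, at most 10 in all, crops included, and the job is handed in when it is done.

Besides the shell and the picture viewer there is one more tool, called after "Emit:" as a command line: name --argument value ..., lists and objects as JSON in quotes. play_rows: Moves the arm, as the interface text tells. Its arguments: {"type":"object","properties":{"motion":{"type":"array","items":{"type":"number"}},"claw":{"type":"number"}},"required":["motion"]}

```bash
ls; mkdir -p pics
cat > h.py <<'E'
import numpy as np, cv2
from plant import observe, eyes, bot, finder
def cal(n):
    c=eyes.get_calibration(n); f=200/np.tan(np.radians(c["fovy"])/2)
    return f,c["cx"],c["cy"],np.array(c["R"]),np.array(c["t"])
def ray(n,uv,z):
    f,cx,cy,R,t=cal(n); d=R.T@np.array([(uv[0]-cx)/f,(uv[1]-cy)/f,1]); o=-R.T@t
    return o+d*(z-o[2])/d[2]
def proj(n,X):
    f,cx,cy,R,t=cal(n); p=R@np.array(X)+t; return [cx+f*p[0]/p[2],cy+f*p[1]/p[2]]
def cloud(n,D):
    f,cx,cy,R,t=cal(n); v,u=np.mgrid[0:400,0:640]
    P=np.stack([(u-cx)/f*D,(v-cy)/f*D,D],-1); return (P-t)@R
E
python3 - <<'E'
from h import *
o=observe(); print({k:np.round(v,3) for k,v in o.items()})
for n in ["scene","top"]:
    im,D=eyes.camera(n); cv2.imwrite(f"pics/{n}0.png",im); np.save(f"{n}0.npy",D)
    f,cx,cy,R,t=cal(n); print(n,f,-R.T@t,R[2])
    for l in ["stone_center","base","bed","end_a","end_b","tin_3","box_1","mill_1"]:
        r=finder.place_of(n,l)
        print(n,l,[(np.round(q["uv"]).tolist(),round(q["confidence"],2),np.round(ray(n,q["uv"],{"stone_center":.017,"bed":.02,"end_a":.008,"end_b":.008}.get(l,0)),3).tolist()) for q in r[:4]])
E
```

```text
pics
{'time_s': np.float64(0.0), 'joints': array([-1.254,  0.69 , -0.195,  1.566,  0.157,  0.903, -0.215]), 'dq': array([-0.002,  0.001, -0.   ,  0.   ,  0.001,  0.001,  0.001]), 'joint_efforts': array([ 0.0000e+00, -5.3961e+01, -1.2660e+00, -1.5854e+01,  9.0000e-03,
        9.0000e-03,  0.0000e+00]), 'tool_pos': array([0.174, 0.6  , 0.23 ]), 'tool_rot': array([ 0.141,  0.99 , -0.001, -0.   ]), 'contact_force': array([ 0.169, -0.205, -0.626]), 'wrist_torque': array([-0.009, -0.018, -0.029]), 'grasp_force': np.float64(0.0), 'grip_width': np.float64(0.085)}
scene 486.0856428415203 [-0.48564831 -0.76878874  0.60011458] [ 0.74479781  0.53666224 -0.39657263]
scene stone_center [([290.0, 224.0], 0.9, [0.403, -0.038, 0.017]), ([365.0, 237.0], 0.86, [0.459, -0.234, 0.017]), ([228.0, 211.0], 0.84, [0.367, 0.156, 0.017]), ([267.0, 184.0], 0.75, [0.585, 0.203, 0.017])]
scene base [([298.0, 200.0], 0.91, [0.572, 0.066, 0.0]), ([266.0, 184.0], 0.47, [0.609, 0.229, 0.0]), ([368.0, 236.0], 0.28, [0.497, -0.219, -0.0])]
scene bed [([298.0, 194.0], 0.67, [0.574, 0.068, 0.02]), ([367.0, 236.0], 0.38, 
[... 641 characters left out ...]
54321]
top stone_center [([319.0, 247.0], 0.79, [0.404, -0.03, 0.017]), ([254.0, 258.0], 0.65, [0.37, 0.169, 0.017]), ([388.0, 232.0], 0.57, [0.455, -0.246, 0.017])]
top base [([288.0, 192.0], 0.59, [0.582, 0.068, 0.0])]
top bed [([286.0, 190.0], 0.9, [0.584, 0.075, 0.02])]
top end_a [([240.0, 184.0], 0.83, [0.605, 0.222, 0.008]), ([336.0, 195.0], 0.64, [0.571, -0.083, 0.008])]
top end_b [([240.0, 184.0], 0.83, [0.605, 0.222, 0.008]), ([336.0, 195.0], 0.64, [0.571, -0.083, 0.008])]
top tin_3 [([368.0, 157.0], 0.89, [0.7, -0.19, 0.0]), ([335.0, 195.0], 0.46, [0.575, -0.083, 0.0])]
top box_1 [([410.0, 164.0], 0.69, [0.68, -0.326, 0.0])]
top mill_1 [([322.0, 158.0], 0.56, [0.698, -0.038, 0.0])]
```

Run:
```python
import cv2
a=cv2.imread("pics/top0.png")[140:290,200:440]; cv2.imwrite("pics/topc.png",cv2.resize(a,None,fx=3.3,fy=3.3,interpolation=2))
a=cv2.imread("pics/scene0.png")[140:290,190:470]; cv2.imwrite("pics/scenec.png",cv2.resize(a,None,fx=2.8,fy=2.8,interpolation=2))
```

```text
(no output)
```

View pics/topc.png

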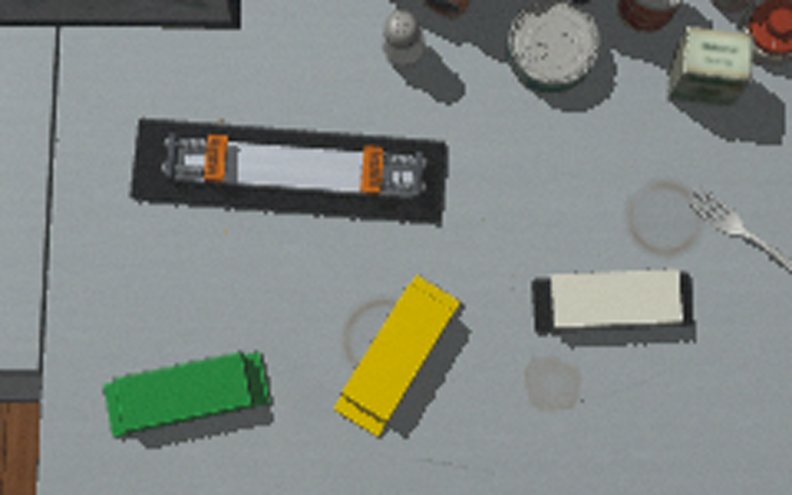

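View pics/scenec.png

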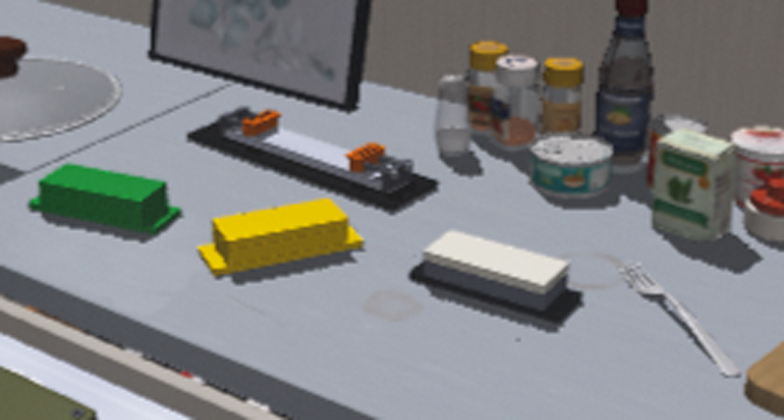

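Top-view candidates: yellow block at (319,247), green block at (254,258), and the grey/white block on a black carrier at (388,232), which is also at scene (365,237). By the description, it's the grey/white one. The holder is at (287,191), with orange jaws at about (265,187) and (313,191). I'll measure these precisely next.

```bash
cat > m.py <<'E'
from h import *
def rect(P,name):
    (c,s,a)=cv2.minAreaRect(P[:,:2].astype(np.float32)*1000); print(name,len(P),"c",np.round(c,1),"s",np.round(s,1),"a",round(a,2))
def measure(n,im,D):
    C=cloud(n,D); z=C[...,2]; ok=D>0; b,g,r=[im[...,i].astype(int) for i in range(3)]
    near=lambda x,y,d:(np.hypot(C[...,0]-x,C[...,1]-y)<d)&ok
    m=near(.455,-.24,.12)&(z>.026)&(z<.042); print(n,"ztop",np.median(z[m])); rect(C[m],"stonetop")
    m=near(.455,-.24,.12)&(z>.004); rect(C[m],"stoneall")
    m=near(.455,-.24,.14)&(z<.003);print("table z",np.median(z[m]))
    m=near(.587,.07,.2)&(z>.004)&(z<.06); rect(C[m],"holder")
    o=near(.587,.07,.2)&(r>150)&(b<80)&(r-g>60)
    k,lab=cv2.connectedComponents(o.astype(np.uint8))
    for i in range(1,k):
        q=lab==i
        if q.sum()>15:
            print("jaw",q.sum(),np.round(C[q].mean(0),4),"zmax",np.percentile(z[q],[5,50,95]).round(4)); t=q&(z>.033); rect(C[t],"jawtop") if t.sum()>5 else 0
E
python3 - <<'E'
from m import *
for n in ["scene","top"]: measure(n,cv2.imread(f"pics/{n}0.png"),np.load(f"{n}0.npy"))
a=cv2.imread("pics/top0.png")[165:215,235:345]; cv2.imwrite("pics/hc.png",cv2.resize(a,None,fx=7,fy=7,interpolation=2))
E
```

```text
scene ztop 0.033685207274189374
stonetop 589 c [ 458.8 -238.6] s [ 57. 121.] a 3.51
stoneall 1078 c [ 456.5 -245. ] s [115.3 153.7] a 37.02
table z 8.409238810219645e-05
holder 2050 c [577.6  71. ] s [374.7 303.8] a 1.57
jaw 16 [0.5868 0.1388 0.0369] zmax [0.0358 0.0367 0.0382]
jawtop 16 c [587.9 138. ] s [ 9.5 40.4] a 74.02
jaw 25 [ 0.5859 -0.0019  0.0339] zmax [0.0075 0.0369 0.0387]
jawtop 23 c [580.   -6.9] s [18.2 46. ] a 85.09
top ztop 0.03319665461220588
stonetop 626 c [ 457.6 -238.8] s [ 50.7 120. ] a 2.88
stoneall 1046 c [ 457.  -239.2] s [227.6 227.9] a 1.04
table z -0.0010418562500131956
holder 3307 c [587.1  71.3] s [384.8 398.8] a 67.41
jaw 42 [0.5893 0.1376 0.0358] zmax [0.0328 0.0357 0.0399]
jawtop 37 c [589.7 139.1] s [17.6 39.9] a 85.33
jaw 33 [ 0.5773 -0.0056  0.037 ] zmax [0.0327 0.0373 0.0408]
jawtop 30 c [578.   -8.4] s [15.7 39.9] a 85.81
```

View pics/hc.png

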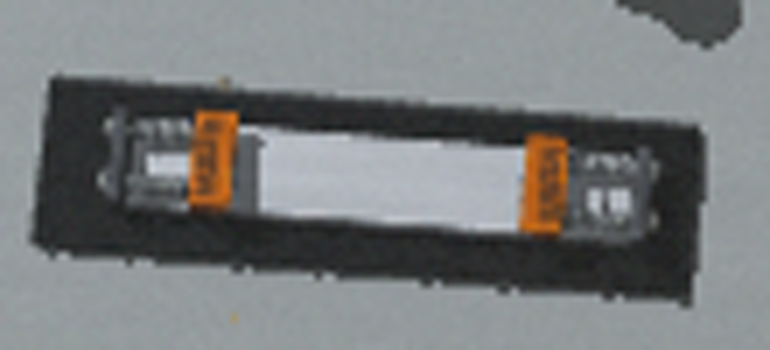

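Run:
```python
from m import *
im=cv2.imread("pics/top0.png"); P=lambda x,y,z:ray("top",[235+x/7-.5+.07,165+y/7-.43],z)
g=im.max(2); m=np.zeros_like(g); m[165:215,235:345]=(g[165:215,235:345]<75)
k,l,s,_=cv2.connectedComponentsWithStats(m); i=1+np.argmax(s[1:,4]); 
v,u=np.nonzero(l==i); W=np.array([ray("top",p,.008) for p in zip(u,v)]); rect(W,"plate")
for n,p in dict(TL=(52,77),TR=(704,127),BR=(690,305),BL=(35,245)).items(): print(n,P(*p,.008).round(4))
Ln=[(240,113),(230,209)]; Rn=[(524,137),(520,230)]; Lo=[(196,110),(188,206)]; Ro=[(570,140),(560,234)]
A=np.mean([P(*p,.037) for p in Ln],0);B=np.mean([P(*p,.037) for p in Rn],0)
print("inner",A,B,np.linalg.norm(A-B),(A+B)/2)
A=np.mean([P(*p,.037) for p in Lo],0);B=np.mean([P(*p,.037) for p in Ro],0)
print("outer",A,B,np.linalg.norm(A-B),(A+B)/2)
A=np.mean([P(*p,.032) for p in [(112,118),(105,190)]],0);B=np.mean([P(*p,.032) for p in [(660,155),(652,225)]],0)
print("posts",A,B,np.linalg.norm(A-B),(A+B)/2)
o=observe();print(o["time_s"])
```

```text
plate 1323 c [582.   70.9] s [300.1  81.6] a 85.93
TL [0.6334 0.2169 0.008 ]
TR [ 0.6122 -0.0821  0.008 ]
BR [ 0.5293 -0.0757  0.008 ]
BL [0.5547 0.2215 0.008 ]
inner [0.5877603  0.12875144 0.037     ] [5.78462272e-01 4.37405688e-04 3.70000000e-02] 0.12865046979423425 [0.58311128 0.06459442 0.037     ]
outer [0.5889843 0.147999  0.037    ] [ 0.57701418 -0.01876639  0.037     ] 0.1671944292890945 [0.58299924 0.0646163  0.037     ]
posts [0.59168726 0.18611014 0.032     ] [ 0.5770746  -0.05950697  0.032     ] 0.24605140408619633 [0.58438093 0.06330158 0.032     ]
0.9
```

Emit:
play_rows --motion '[-0.78, -0.62, 0, 0, -1.56, -1.24, 0, 0, -2.34, -1.86, 0, 0, -3.12, -2.48, 0, 0, -3.9, -3.1, 0, 0]' --claw 1

```text
time_s: 1.4
tool_pos: [0.3194, 0.3954, 0.2315]
tool_rot: [0.141, 0.99, 0.0, 0.0]
contact_force: [0.6, 0.4, 0.5]
grip_width: 0.0856
grasp_force: 0.0
```

Emit:
play_rows --motion '[-0.65, -0.64, 0, 0, -1.3, -1.28, 0, 0, -1.95, -1.92, 0, 0, -2.6, -2.56, 0, 0, -3.25, -3.16, 0, 0]'

```text
time_s: 1.9
tool_pos: [0.4311, 0.1981, 0.2315]
tool_rot: [0.141, 0.99, 0.0, 0.0]
contact_force: [0.8, 1.5, -0.5]
grip_width: 0.0853
grasp_force: 0.0
```

Tracking works well. I'll carry on to above the stone, then turn 70.9° (8.86 units).

Emit:
play_rows --motion '[-0.32, -0.82, 0, 0, -0.64, -1.64, 0, 0, -0.96, -2.46, 0, 0, -1.28, -3.28, 0, 0, -1.6, -4.1, 0, 0]'

```text
time_s: 2.4
tool_pos: [0.4502, -0.0211, 0.2315]
tool_rot: [0.141, 0.99, 0.0, 0.0]
contact_force: [1.6, 0.1, 0.2]
grip_width: 0.0853
grasp_force: 0.0
```

Emit:
play_rows --motion '[-0.26, -0.8, 0, 0, -0.52, -1.6, 0, 0, -0.78, -2.4, 0, 0, -1.04, -3.2, 0, 0, -1.3, -3.97, 0, 0]'

```text
time_s: 2.9
tool_pos: [0.4569, -0.2301, 0.2315]
tool_rot: [0.141, 0.99, -0.0, 0.0]
contact_force: [0.9, 0.9, 0.2]
grip_width: 0.0853
grasp_force: 0.0
```

Emit:
play_rows --motion '[0, 0, 0, 1, 0, 0, 0, 2, 0, 0, 0, 3, 0, 0, 0, 4, 0, 0, 0, 5]'

```text
time_s: 3.4
tool_pos: [0.4571, -0.2281, 0.2314]
tool_rot: [0.474, 0.881, 0.0, 0.0]
contact_force: [-0.1, -0.6, 0.2]
grip_width: 0.0856
grasp_force: 0.0
```

Emit:
play_rows --motion '[0, 0, 0.5, 1, 0, 0, 1, 2, 0, 0, 1.5, 3, 0, 0, 2, 3.86, 0, 0, 2, 3.86]'

```text
time_s: 3.9
tool_pos: [0.4554, -0.227, 0.129]
tool_rot: [0.689, 0.725, -0.001, -0.003]
contact_force: [-0.5, 0.6, -0.9]
grip_width: 0.0854
grasp_force: 0.0
```

Run:
```python
from m import *
im,D=eyes.camera("scene"); a=im[170:290,290:450]; cv2.imwrite("pics/s1.png",cv2.resize(a,None,fx=4,fy=4,interpolation=2))
o=observe(); print(o["tool_pos"],o["joints"].round(2) if hasattr(o["joints"],"round") else o["joints"])
```

```text
[ 0.45632258 -0.22752594  0.13046339] [ 0.34  0.7   0.05  2.01 -0.07  0.43  0.5 ]
```

View pics/s1.png

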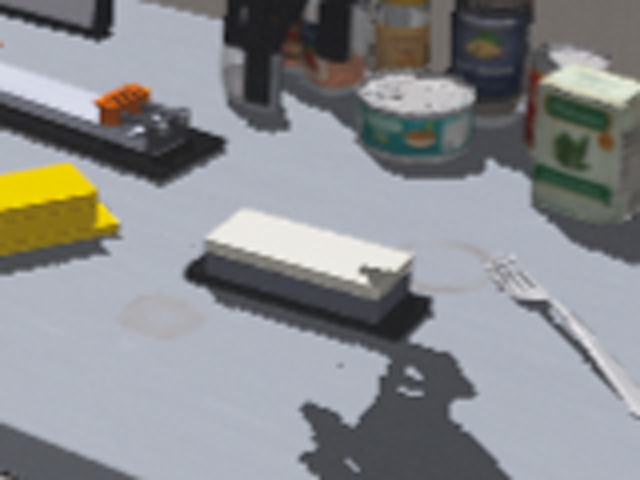

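The crop shows the white-topped grey block with black tongues at crop (308,265), which is full pixel (367,236). The fingers are above it, and the yellow and green blocks are elsewhere, so the choice is confirmed. Descending to grasp.

Emit:
play_rows --motion '[0, 0, 0.8, 0, 0, 0, 1.5, 0, 0, 0, 2.0, 0, 0, 0, 2.35, 0, 0, 0, 2.54, 0]'

```text
time_s: 4.45
tool_pos: [0.4578, -0.2282, 0.0041]
tool_rot: [0.688, 0.726, 0.001, 0.0]
contact_force: [0.2, 1.2, -0.8]
grip_width: 0.0856
grasp_force: 0.0
```

Emit:
play_rows --motion '[0, 0, 0, 0, 0, 0, 0, 0, 0, 0, 0, 0, 0, 0, 0, 0, 0, 0, 0, 0]' --claw 0.35

```text
time_s: 4.95
tool_pos: [0.4577, -0.2285, 0.0058]
tool_rot: [0.689, 0.725, 0.0, 0.001]
contact_force: [0.0, 0.1, 6.5]
grip_width: 0.0489
grasp_force: 63.9
```

Emit:
play_rows --motion '[0, 0, -0.2, 0, 0, 0, -0.6, 0, 0, 0, -1, 0, 0, 0, -1.4, 0, 0, 0, -1.4, 0.87]'

```text
time_s: 5.45
tool_pos: [0.4584, -0.2287, 0.0773]
tool_rot: [0.732, 0.681, 0.001, 0.002]
contact_force: [0.7, -0.6, -4.3]
grip_width: 0.049
grasp_force: 63.1
```

Emit:
play_rows --motion '[0.5, 0.4, 0, 0, 1.1, 0.9, 0, 0, 1.7, 1.4, 0, 0, 2.2, 1.8, 0, 0, 2.52, 2.06, 0, 0]'

```text
time_s: 5.95
tool_pos: [0.5707, -0.1059, 0.0751]
tool_rot: [0.73, 0.683, 0.001, -0.0]
contact_force: [0.6, 0.7, -4.0]
grip_width: 0.0489
grasp_force: 62.9
```

Emit:
play_rows --motion '[0, 0, 0, 0]'

```text
time_s: 6.05
tool_pos: [0.5715, -0.1048, 0.075]
tool_rot: [0.729, 0.684, 0.002, 0.0]
contact_force: [-0.4, -0.0, -3.0]
grip_width: 0.0491
grasp_force: 62.9
```

```bash
cat > st.py <<'E'
from m import *
# stone in holder frame: X along u, from head middle, Zabove worktop
M=np.array([.582,.0643]);u=np.array([.071,.9975]);w=np.array([.9975,-.071])
def look(n,save=None,x0=-.28,x1=.12):
    im,D=eyes.camera(n); C=cloud(n,D); d=C[...,:2]-M; X=d@u; Y=d@w; Z=C[...,2]
    if save: cv2.imwrite(save,im)
    white=(im.min(2)>95)&(im.max(2).astype(int)-im.min(2)<45)
    m=(D>0)&(abs(Y)<.022)&(X>x0)&(X<x1)&(Z>.025)&(Z<.12)
    return im,X[m]*1e3,Y[m]*1e3,Z[m]*1e3,im[m]
def prof(n,**k):
    im,X,Y,Z,c=look(n,**k)
    for b in range(-280,130,10):
        s=(X>=b)&(X<b+10)
        if s.sum()>2: print(b,s.sum(),np.percentile(Z[s],[10,50,90]).round(1),np.median(c[s],0).astype(int))
E
python3 - <<'E'
from st import *
o=observe(); print(o["time_s"],o["tool_pos"],o["contact_force"],o["wrist_torque"],o["grip_width"])
prof("top",save="pics/t2.png",x1=-.07); prof("scene",save="pics/s2.png",x1=-.07)
E
```

```text
6.05 [ 0.57154541 -0.10483256  0.07498375] [-0.3696649  -0.04896519 -3.04328088] [0.02313617 0.0205869  0.00469667] 0.04913075846116126
-260 20 [71.7 75.4 79.4] [31 32 31]
-250 39 [72.9 76.1 80.2] [32 33 31]
-240 29 [ 98.9 100.5 104.7] [ 99 109 108]
-230 6 [ 89.2  99.2 102.1] [86 96 96]
-260 38 [71.2 74.5 77.6] [32 30 30]
-250 94 [ 76.3  84.2 100.6] [63 56 55]
-240 55 [ 74.5  97.4 103.6] [ 96 102 103]
-230 36 [ 78.1 102.3 103.7] [ 95 100 102]
-220 34 [ 80.7 102.4 103.6] [ 96 100 102]
-210 37 [ 79.9 101.9 103.9] [ 95 100 103]
-200 31 [ 84.4 102.5 104.2] [ 95 100 103]
-190 39 [ 75.7 102.4 103.8] [ 96 101 103]
-180 19 [101.6 103.2 107.4] [222 228 231]
-170 13 [ 70.2 103.1 104.1] [227 233 235]
-160 8 [69.8 79.1 97.5] [64 60 59]
-150 18 [ 81.3  95.6 103.7] [112 117 120]
-140 18 [ 71.7  90.2 103.5] [97 96 96]
-130 38 [ 27.9  33.4 101.5] [84 81 79]
-120 27 [25.9 31.5 76.6] [64 59 60]
-110 14 [26.  30.2 75.9] [81 74 73]
-100 16 [26.  29.7 31.5] [80 73 73]
-90 38 [25.9 31.6 36.5] [35 56 98]
-80 34 [28.3 35.9 38.6] [ 25  61 125]
```

Emit:
play_rows --motion '[0, 0, 0.25, 0.05, 0, 0, 0.5, 0.05, 0, 0, 0.62, 0.05, 0, 0, 0.68, 0.05, 0, 0, 0.72, 0.05]'

```text
time_s: 6.65
tool_pos: [0.5682, -0.1099, 0.0376]
tool_rot: [0.734, 0.679, -0.0, -0.0]
contact_force: [-2.0, -1.7, 1.6]
grip_width: 0.0493
grasp_force: 63.4
```

Emit:
play_rows --motion '[0, 0, 0.02, 0, 0, 0, 0.04, 0, 0, 0, 0.06, 0]'

```text
time_s: 6.95
tool_pos: [0.5682, -0.1103, 0.0366]
tool_rot: [0.734, 0.679, -0.0, 0.0]
contact_force: [-4.5, -1.8, 11.5]
grip_width: 0.0487
grasp_force: 64.6
```

Emit:
play_rows --motion '[0, 0, 0.03, 0, 0, 0, 0.06, 0, 0, 0, 0.09, 0]'

```text
time_s: 7.25
tool_pos: [0.5682, -0.112, 0.0325]
tool_rot: [0.735, 0.679, -0.001, 0.001]
contact_force: [-3.4, -5.0, 11.0]
grip_width: 0.0487
grasp_force: 65.1
```

Run:
```python
from st import *
o=observe(); print(o["time_s"],o["tool_pos"],o["contact_force"],o["wrist_torque"],o["grip_width"])
```

```text
7.25 [ 0.56817008 -0.11200145  0.03246723] [-3.39179739 -5.04645167 11.02418076] [-0.2882868   0.77876059  0.13939218] 0.04865911321720179
```

Emit:
play_rows --motion '[0, 0, 0.03, 0, 0, 0, 0.06, 0, 0, 0, 0.09, 0, 0, 0, 0.12, 0, 0, 0, 0.12, 0]'

```text
time_s: 7.75
tool_pos: [0.5681, -0.1138, 0.0265]
tool_rot: [0.735, 0.678, -0.001, 0.002]
contact_force: [-4.9, -7.4, 10.5]
grip_width: 0.049
grasp_force: 66.4
```

Emit:
play_rows --motion '[0, 0, -0.3, -0.05, 0, 0, -0.7, -0.05, 0, 0, -1, -0.05, 0, 0, -1, -0.05]'

```text
time_s: 8.15
tool_pos: [0.5707, -0.1095, 0.0772]
tool_rot: [0.731, 0.682, 0.002, 0.002]
contact_force: [0.8, 0.6, -3.3]
grip_width: 0.049
grasp_force: 64.8
```

```bash
cat >> st.py <<'E'
def pose(n,x0,x1,zmin=.0,**k):
    # fit line to white top face in X-Z, tongue extents
    im,X,Y,Z,c=look(n,x0=x0,x1=x1,**k)
    wh=(c.min(1)>75)&(c.max(1).astype(int)-c.min(1)<40)&(Z>zmin*1e3)
    x,z=X[wh],Z[wh]; g=np.ones(len(x),bool)
    for _ in range(8):
        p=np.polyfit(x[g],z[g],1); r=z-np.polyval(p,x); g=(r>-2.5)&(r<3)
    print(n,"tilt",np.degrees(np.arctan(p[0])).round(2),"z at xmean",np.polyval(p,x[g].mean()).round(2),x[g].mean().round(1),"X range",np.percentile(x[g],[0,1,99,100]).round(1),g.sum(),len(g))
    return p
E
python3 - <<'E'
from st import *
o=observe(); print(o["time_s"],o["tool_pos"],o["tool_rot"],o["contact_force"],o["wrist_torque"],(o["tool_pos"][:2]-M)@u,(o["tool_pos"][:2]-M)@w)
p=pose("scene",-.28,-.07,.055,save="pics/s3.png"); p=pose("top",-.28,-.07,.055)
prof("scene",x1=-.07)
im=cv2.imread("pics/s3.png")[150:260,270:420]; cv2.imwrite("pics/s3c.png",cv2.resize(im,None,fx=4,fy=4,interpolation=2))
E
```

```text
8.15 [ 0.5707011  -0.1095174   0.07722043] [0.73139603 0.68194801 0.00175973 0.00191408] [ 0.81625287  0.55439311 -3.25376477] [-0.00146598 -0.00895289  0.0383417 ] -0.17418507929292626 0.0010703819093603548
scene tilt 10.14 z at xmean 100.68 -205.1 X range [-245.2 -244.6 -131.2 -130. ] 229 309
top tilt 23.41 z at xmean 92.59 -240.1 X range [-244.8 -244.7 -233.4 -233.4] 19 33
-260 28 [57.5 61.4 65. ] [41 37 36]
-250 95 [64.1 76.3 91.5] [61 54 53]
-240 51 [66.4 90.4 94.3] [101 106 108]
-230 39 [74.9 94.4 96.4] [102 106 109]
-220 39 [70.7 96.7 98.4] [102 106 109]
-210 39 [77.5 97.8 99.7] [102 106 108]
-200 34 [ 80.7  99.7 101.3] [102 107 109]
-190 37 [ 74.8 101.6 103.7] [103 107 110]
-180 20 [102.2 103.4 105.4] [220 228 230]
-170 10 [100.8 104.9 107.3] [221 228 230]
-160 8 [ 78.6  91.1 106.7] [64 58 57]
-150 14 [ 78.3 103.1 111.1] [95 98 98]
-140 8 [ 82.6 101.2 111.5] [93 93 95]
-130 30 [ 27.9  32.9 111.1] [82 79 78]
-120 25 [29.7 31.9 88.7] [76 68 67]
-110 14 [26.5 29.3 88.6] [80 72 70]
-100 13 [27.4 29.6 31.3] [80 73 71]
-90 39 [28.1 31.5 36.2] [ 29  56 102]
-80 30 [28.1 36.3 38.4] [ 25  66 139]
```

View pics/s3c.png

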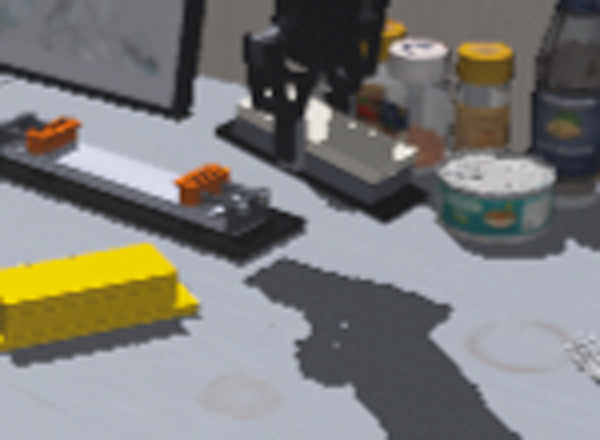

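The stone is tilted about 10° with the low end toward the −y jaw, at about crop (390,210). The holder is undisturbed. Next I move over it with the tongue tip just inside the −y lip.

Emit:
play_rows --motion '[0.7, 0, 0, 0, 1.6, 0, 0, 0, 2.5, -0.02, 0, 0, 3.4, -0.02, 0, 0, 3.92, -0.02, 0, 0]'

```text
time_s: 8.8
tool_pos: [0.5804, 0.0919, 0.0734]
tool_rot: [0.73, 0.684, 0.0, -0.002]
contact_force: [0.6, -0.4, -3.4]
grip_width: 0.049
grasp_force: 64.8
```

Emit:
play_rows --motion '[0, 0, 0, 0, 0, 0, 0, 0]'

```text
time_s: 9.0
tool_pos: [0.5807, 0.0867, 0.0738]
tool_rot: [0.731, 0.682, -0.001, -0.0]
contact_force: [-1.0, -1.3, -2.5]
grip_width: 0.0489
grasp_force: 64.8
```

```bash
cat >> st.py <<'E'
def tcp():
    o=observe(); d=o["tool_pos"][:2]-M; q=o["tool_rot"]; f=o["contact_force"]
    print("t",round(o["time_s"],2),"X %.1f Y %.1f Z %.1f"%(d@u*1e3,d@w*1e3,o["tool_pos"][2]*1e3),"yaw %.2f"%np.degrees(2*np.arctan2(q[1],q[0])),"F along %.1f across %.1f up %.1f"%(f[:2]@u,f[:2]@w,f[2]),"torque",np.round(o["wrist_torque"],2),"w %.4f"%o["grip_width"])
E
python3 - <<'E'
from st import *
tcp(); pose("scene",-.075,.11,.055,save="pics/s4.png"); prof("scene",x0=-.12,x1=.13);tcp()
E
```

```text
t 9.0 X 22.2 Y -2.9 Z 73.8 yaw 86.07 F along -1.4 across -0.9 up -2.5 torque [-0.06 -0.05  0.01] w 0.0489
scene tilt 10.24 z at xmean 97.39 -7.7 X range [-50.9 -47.8  62.2  66.1] 182 227
-120 18 [29.8 31.3 32.8] [91 82 80]
-110 8 [27.3 29.4 31.6] [79 73 71]
-100 13 [26.4 29.7 31.8] [78 70 71]
-90 38 [26.3 31.3 37.1] [29 53 95]
-80 33 [28.  36.  38.5] [ 25  52 106]
-70 18 [35.4 37.7 62.3] [27 49 91]
-60 47 [55.9 63.4 88.2] [38 36 35]
-50 97 [65.  77.9 91.4] [61 55 54]
-40 23 [90.8 92.7 94.1] [100 105 107]
-30 30 [92.1 94.4 96.4] [100 104 107]
-20 22 [94.2 96.6 98.5] [100 104 107]
-10 27 [89.  97.8 99.5] [ 99 104 106]
0 31 [ 98.  100.1 103.3] [100 104 107]
10 20 [ 99.5 101.3 103.9] [210 218 222]
20 13 [101.1 103.7 104.4] [217 225 228]
30 13 [103.5 105.3 107.1] [216 225 228]
50 5 [ 77.6  95.6 109.4] [79 77 76]
60 19 [32.1 36.  52.7] [ 25  60 125]
70 36 [27. 34. 38.] [ 24  53 107]
80 13 [33.7 36.5 87.8] [ 34  56 106]
90 7 [26.1 29.5 49.7] [62 66 82]
100 8 [27.  29.8 31.9] [67 62 65]
110 26 [26.9 30.3 32.2] [58 52 53]
120 5 [30.1 30.4 31.5] [97 89 87]
t 9.1 X 19.6 Y -2.4 Z 74.2 yaw 85.85 F along -1.1 across -0.3 up -4.1 torque [ 0.03 -0.02 -0.01] w 0.0488
```

Emit:
play_rows --motion '[0.05, 0.05, 0.15, 0, 0.05, 0.05, 0.35, 0, 0.05, 0.05, 0.5, 0, 0.05, 0.05, 0.6, 0, 0.05, 0.05, 0.64, 0]'

```text
time_s: 9.6
tool_pos: [0.5835, 0.088, 0.0418]
tool_rot: [0.732, 0.682, -0.001, -0.0]
contact_force: [0.3, -0.2, -1.9]
grip_width: 0.0495
grasp_force: 64.8
```

Emit:
play_rows --motion '[0, 0, 0, 0, 0, 0, 0, 0]'

```text
time_s: 9.8
tool_pos: [0.5843, 0.0883, 0.0429]
tool_rot: [0.732, 0.682, 0.0, 0.0]
contact_force: [-0.1, -0.8, -3.4]
grip_width: 0.0488
grasp_force: 64.8
```

Run:
```python
from st import *
tcp(); pose("scene",-.075,.11,.045,save="pics/s5.png"); tcp()
im=cv2.imread("pics/s5.png")[150:220,240:360]; cv2.imwrite("pics/s5c.png",cv2.resize(im,None,fx=6,fy=6,interpolation=2))
```

```text
t 9.8 X 24.1 Y 0.6 Z 42.9 yaw 85.95 F along -0.8 across -0.1 up -3.4 torque [ 0.06  0.05 -0.  ] w 0.0488
scene tilt 9.96 z at xmean 66.16 -7.0 X range [-46.9 -45.5  65.2  69.9] 180 259
t 9.85 X 24.1 Y 0.7 Z 43.1 yaw 85.96 F along -0.2 across 0.7 up -2.4 torque [0.01 0.06 0.03] w 0.0492
```

View pics/s5c.png

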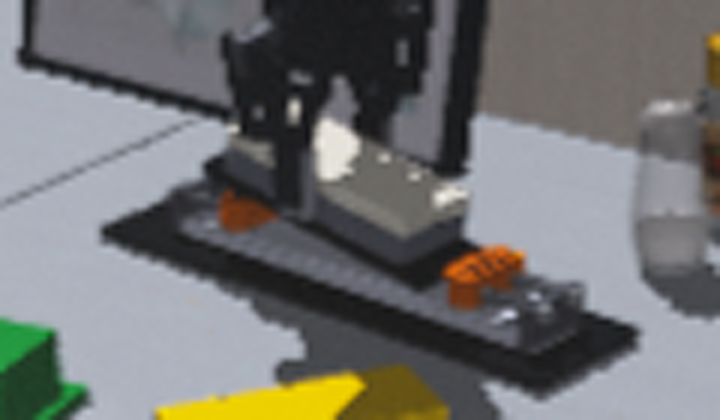

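The low tongue is on the bed just inside the right-hand (−y) orange jaw, at crop (440,270). The other end is clear above the left jaw. I'll lower 2 mm more and slide under the lip.

Emit:
play_rows --motion '[0, 0, 0.04, 0, -0.06, 0, 0.04, 0, -0.12, 0, 0.04, 0, -0.18, 0, 0.04, 0, -0.2, 0, 0.04, 0]'

```text
time_s: 10.35
tool_pos: [0.5834, 0.0774, 0.0409]
tool_rot: [0.732, 0.681, -0.0, 0.0]
contact_force: [-0.3, -0.0, -2.5]
grip_width: 0.049
grasp_force: 64.8
```

Emit:
play_rows --motion '[-0.03, 0, 0, 0, -0.06, 0, 0, 0, -0.09, 0, 0, 0, -0.12, 0, 0, 0]'

```text
time_s: 10.75
tool_pos: [0.5831, 0.0739, 0.0409]
tool_rot: [0.731, 0.682, 0.001, -0.001]
contact_force: [0.2, 3.8, -1.0]
grip_width: 0.049
grasp_force: 64.8
```

Run:
```python
from st import *
tcp()
```

```text
t 10.75 X 9.7 Y 0.4 Z 40.9 yaw 86.03 F along 3.8 across -0.1 up -1.0 torque [ 0.9   0.05 -0.11] w 0.0490
```

Contact is at X≈10, with the jaw's 3–4 N preload, which agrees with the geometry. Pushing the jaw back gently.

Emit:
play_rows --motion '[-0.04, 0, 0, 0, -0.08, 0, 0, 0, -0.12, 0, 0, 0, -0.16, 0, 0, 0, -0.2, 0, 0, 0]'

```text
time_s: 11.25
tool_pos: [0.5824, 0.0653, 0.041]
tool_rot: [0.731, 0.682, 0.001, -0.001]
contact_force: [-0.2, 8.6, 0.8]
grip_width: 0.0491
grasp_force: 64.9
```

Run:
```python
from st import *
tcp(); pose("scene",-.09,.11,.045); tcp()
```

```text
t 11.25 X 1.0 Y 0.4 Z 41.0 yaw 86.07 F along 8.6 across -0.8 up 0.8 torque [ 1.78  0.09 -0.16] w 0.0491
scene tilt 10.61 z at xmean 64.43 -29.0 X range [-70.1 -69.7  41.9  45.1] 198 259
t 11.3 X 0.6 Y 0.4 Z 41.0 yaw 86.05 F along 7.6 across -1.0 up 0.3 torque [ 1.8   0.06 -0.12] w 0.0490
```

Emit:
play_rows --motion '[-0.04, 0, 0, 0, -0.08, 0, 0, 0, -0.12, 0, 0, 0, -0.15, 0, 0, 0, -0.15, 0, 0, 0]'

```text
time_s: 11.8
tool_pos: [0.5819, 0.0595, 0.0411]
tool_rot: [0.731, 0.683, 0.002, -0.002]
contact_force: [-0.3, 11.2, 1.3]
grip_width: 0.0492
grasp_force: 65.1
```

Run:
```python
from st import *
tcp(); p=pose("scene",-.1,.11,.045); pose("scene",-.1,.11,.045);tcp()
```

```text
t 11.8 X -4.8 Y 0.3 Z 41.1 yaw 86.12 F along 11.1 across -1.1 up 1.3 torque [ 2.32  0.11 -0.12] w 0.0492
scene tilt 10.13 z at xmean 64.32 -36.0 X range [-77.8 -75.8  22.1  34.4] 189 248
scene tilt 10.47 z at xmean 64.42 -36.1 X range [-75.3 -74.4  17.5  30.5] 188 252
t 11.9 X -4.5 Y 0.3 Z 41.1 yaw 86.13 F along 10.9 across -1.0 up 1.5 torque [ 2.34  0.16 -0.14] w 0.0491
```

Emit:
play_rows --motion '[-0.04, 0, 0, 0, -0.04, 0, 0.03, 0, -0.04, 0, 0.06, 0, -0.04, 0, 0.09, 0, -0.04, 0, 0.1, 0]'

```text
time_s: 12.4
tool_pos: [0.5822, 0.0582, 0.0373]
tool_rot: [0.73, 0.683, 0.003, -0.002]
contact_force: [-2.0, 13.3, 13.4]
grip_width: 0.0489
grasp_force: 66.4
```

Run:
```python
from st import *
tcp(); p=pose("scene",-.1,.11,.04); tcp()
```

```text
t 12.4 X -6.0 Y 0.7 Z 37.3 yaw 86.14 F along 13.1 across -3.0 up 13.4 torque [ 1.77  0.72 -0.32] w 0.0489
scene tilt 9.53 z at xmean 61.49 -35.9 X range [-78.2 -77.1  30.9  40.1] 184 261
t 12.45 X -6.1 Y 0.7 Z 37.3 yaw 86.14 F along 12.3 across -2.9 up 12.6 torque [ 1.81  0.66 -0.25] w 0.0488
```

Emit:
play_rows --motion '[0, 0, 0.015, 0, 0, 0, 0.03, 0]'

```text
time_s: 12.65
tool_pos: [0.5825, 0.0587, 0.0361]
tool_rot: [0.73, 0.683, 0.003, -0.002]
contact_force: [-2.2, 14.3, 13.1]
grip_width: 0.0494
grasp_force: 66.6
```

Run:
```python
from st import *
tcp(); p=pose("scene",-.1,.11,.04); tcp()
```

```text
t 12.65 X -5.6 Y 0.9 Z 36.1 yaw 86.17 F along 14.1 across -3.2 up 13.1 torque [ 2.07  0.61 -0.23] w 0.0494
scene tilt 8.74 z at xmean 59.97 -36.4 X range [-77.6 -76.6  31.2  38.6] 192 252
t 12.7 X -5.5 Y 0.9 Z 35.9 yaw 86.18 F along 13.4 across -1.5 up 10.3 torque [ 1.99  0.47 -0.2 ] w 0.0490
```

Emit:
play_rows --motion '[0.01, 0, 0.015, 0, 0.01, 0, 0.03, 0, 0.02, 0, 0.045, 0, 0.02, 0, 0.06, 0]'

```text
time_s: 13.1
tool_pos: [0.5827, 0.0598, 0.033]
tool_rot: [0.73, 0.683, 0.003, -0.002]
contact_force: [-1.5, 14.0, 12.2]
grip_width: 0.0493
grasp_force: 66.7
```

Run:
```python
from st import *
tcp(); p=pose("scene",-.1,.11,.04); tcp()
```

```text
t 13.1 X -4.4 Y 1.0 Z 33.0 yaw 86.20 F along 13.8 across -2.5 up 12.2 torque [ 2.08  0.54 -0.18] w 0.0493
scene tilt 6.92 z at xmean 58.38 -33.7 X range [-77.7 -75.3  36.2  43.4] 178 252
t 13.15 X -4.3 Y 1.0 Z 32.9 yaw 86.20 F along 13.5 across -2.7 up 10.3 torque [ 2.1   0.42 -0.2 ] w 0.0488
```

Emit:
play_rows --motion '[-0.025, 0, 0, 0, -0.05, 0, 0, 0, -0.05, 0, 0.015, 0, -0.05, 0, 0.03, 0, -0.05, 0, 0.04, 0]'

```text
time_s: 13.65
tool_pos: [0.5827, 0.0601, 0.0312]
tool_rot: [0.73, 0.684, 0.004, -0.003]
contact_force: [-1.2, 18.8, 13.1]
grip_width: 0.049
grasp_force: 66.9
```

Run:
```python
from st import *
tcp(); p=pose("scene",-.1,.11,.04,save="pics/s6.png"); tcp()
im=cv2.imread("pics/s6.png")[150:220,240:360]; cv2.imwrite("pics/s6c.png",cv2.resize(im,None,fx=6,fy=6,interpolation=2))
```

```text
t 13.65 X -4.2 Y 1.0 Z 31.2 yaw 86.29 F along 18.6 across -2.6 up 13.1 torque [ 2.96  0.47 -0.26] w 0.0490
scene tilt 5.69 z at xmean 57.25 -32.8 X range [-75.5 -74.8  38.8  44.6] 178 245
t 13.7 X -4.2 Y 1.0 Z 31.2 yaw 86.29 F along 17.8 across -3.4 up 14.1 torque [ 2.85  0.61 -0.34] w 0.0494
```

View pics/s6c.png

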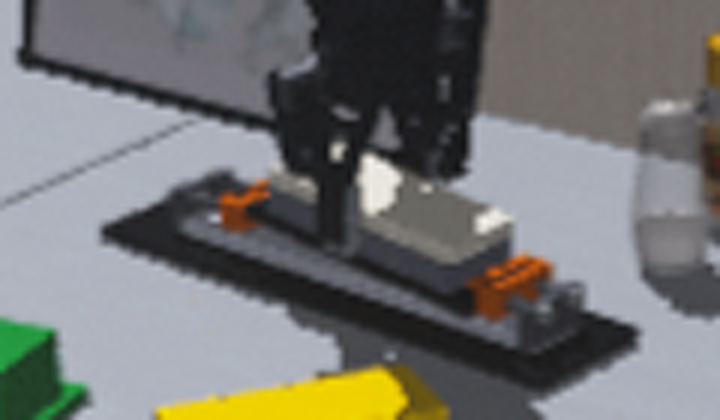

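The right jaw is pushed well back with the tongue under its lip. The far tongue at crop (265,195) is starting down just inside the left jaw. I'll keep lowering.

Emit:
play_rows --motion '[0, 0, 0.015, 0, 0, 0, 0.03, 0, 0, 0, 0.045, 0]'

```text
time_s: 14.0
tool_pos: [0.5828, 0.0605, 0.029]
tool_rot: [0.73, 0.684, 0.005, -0.003]
contact_force: [-1.6, 18.7, 12.0]
grip_width: 0.049
grasp_force: 66.8
```

Run:
```python
from st import *
tcp(); p=pose("scene",-.1,.11,.04); p=pose("scene",-.1,.11,.04); tcp()
```

```text
t 14.0 X -3.8 Y 1.1 Z 29.0 yaw 86.31 F along 18.5 across -2.9 up 12.0 torque [ 3.07  0.59 -0.3 ] w 0.0490
scene tilt 4.3 z at xmean 56.02 -32.8 X range [-74.5 -74.1  39.6  45.8] 172 237
scene tilt 4.14 z at xmean 55.83 -32.4 X range [-75.8 -73.8  37.3  43. ] 180 247
t 14.1 X -3.8 Y 1.0 Z 28.9 yaw 86.31 F along 18.4 across -2.8 up 12.9 torque [ 3.01  0.41 -0.27] w 0.0490
```

Emit:
play_rows --motion '[0, 0, 0.02, 0, 0, 0, 0.04, 0, 0, 0, 0.06, 0]'

```text
time_s: 14.4
tool_pos: [0.5828, 0.0607, 0.0259]
tool_rot: [0.729, 0.684, 0.005, -0.003]
contact_force: [-1.1, 17.8, 11.1]
grip_width: 0.0491
grasp_force: 67.0
```

Run:
```python
from st import *
tcp(); p=pose("scene",-.1,.11,.04); p=pose("scene",-.1,.11,.04); tcp()
```

```text
t 14.4 X -3.5 Y 1.0 Z 25.9 yaw 86.31 F along 17.7 across -2.4 up 11.1 torque [ 3.22  0.43 -0.27] w 0.0491
scene tilt 2.06 z at xmean 53.81 -31.0 X range [-74.1 -72.9  42.4  48. ] 168 236
scene tilt 2.52 z at xmean 53.88 -31.5 X range [-78.2 -74.4  41.6  45.1] 178 238
t 14.5 X -3.6 Y 1.0 Z 25.7 yaw 86.32 F along 18.8 across -2.5 up 10.9 torque [ 3.13  0.45 -0.24] w 0.0492
```

Emit:
play_rows --motion '[0, 0, 0.015, 0, 0, 0, 0.03, 0, 0, 0, 0.04, 0]'

```text
time_s: 14.8
tool_pos: [0.5828, 0.0608, 0.0239]
tool_rot: [0.729, 0.684, 0.005, -0.003]
contact_force: [-0.5, 18.9, 10.2]
grip_width: 0.0493
grasp_force: 67.2
```

Run:
```python
from st import *
tcp(); p=pose("scene",-.1,.11,.04); p=pose("scene",-.1,.11,.04); tcp()
```

```text
t 14.8 X -3.4 Y 1.1 Z 23.9 yaw 86.32 F along 18.9 across -1.8 up 10.2 torque [ 3.22  0.31 -0.23] w 0.0493
scene tilt 0.04 z at xmean 53.06 -31.3 X range [-76.4 -74.3  42.5  46.8] 160 230
scene tilt 0.9 z at xmean 52.69 -31.0 X range [-73.4 -72.1  40.6  44.4] 158 234
t 14.9 X -3.4 Y 1.1 Z 23.8 yaw 86.32 F along 19.3 across -2.7 up 11.7 torque [ 3.13  0.34 -0.25] w 0.0489
```

Emit:
play_rows --motion '[0.03, 0, -0.015, 0, 0.08, 0, -0.02, 0, 0.13, 0, -0.02, 0, 0.18, 0, -0.02, 0, 0.21, 0, -0.02, 0]'

```text
time_s: 15.4
tool_pos: [0.5832, 0.0631, 0.0236]
tool_rot: [0.731, 0.682, 0.001, 0.0]
contact_force: [0.1, 4.1, 2.1]
grip_width: 0.0491
grasp_force: 66.2
```

Emit:
play_rows --motion '[0.02, 0, 0, 0, 0.04, 0, 0, 0, 0.04, 0, 0, 0]'

```text
time_s: 15.7
tool_pos: [0.5833, 0.0639, 0.0234]
tool_rot: [0.731, 0.682, 0.001, 0.001]
contact_force: [0.9, 5.2, 3.9]
grip_width: 0.0491
grasp_force: 66.3
```

Run:
```python
from st import *
tcp(); p=pose("scene",-.1,.11,.04); p=pose("scene",-.1,.11,.04,save="pics/s7.png"); tcp()
im=cv2.imread("pics/s7.png")[150:220,240:360]; cv2.imwrite("pics/s7c.png",cv2.resize(im,None,fx=6,fy=6,interpolation=2))
```

```text
t 15.7 X -0.3 Y 1.3 Z 23.4 yaw 85.99 F along 5.2 across 0.5 up 3.9 torque [ 0.6  -0.29  0.19] w 0.0491
scene tilt -0.04 z at xmean 52.44 -27.9 X range [-71.  -69.3  43.9  53.1] 161 230
scene tilt 0.24 z at xmean 52.38 -28.4 X range [-72.2 -70.   41.7  47.3] 166 227
t 15.8 X -0.2 Y 1.3 Z 23.4 yaw 85.98 F along 4.9 across 0.0 up 3.7 torque [ 0.52 -0.3   0.23] w 0.0489
```

View pics/s7c.png

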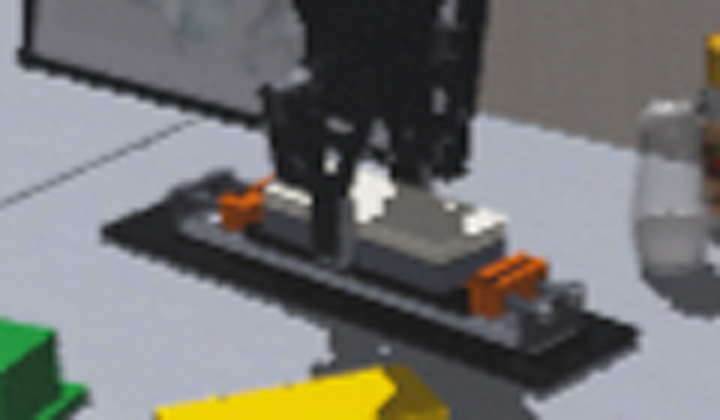

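The stone is level between both jaws, with the right jaw still pushed back. I'll ease it toward the centre and unload the bed.

Emit:
play_rows --motion '[0.04, 0, -0.02, 0, 0.08, 0, -0.02, 0, 0.12, 0, -0.02, 0, 0.16, 0, -0.02, 0, 0.2, 0, -0.02, 0]'

```text
time_s: 16.3
tool_pos: [0.5836, 0.0716, 0.0242]
tool_rot: [0.732, 0.681, -0.001, 0.001]
contact_force: [2.8, -2.1, 2.9]
grip_width: 0.049
grasp_force: 66.2
```

Emit:
play_rows --motion '[0, 0, 0, 0, 0, 0, 0, 0]'

```text
time_s: 16.5
tool_pos: [0.5836, 0.0722, 0.0242]
tool_rot: [0.732, 0.681, -0.0, 0.001]
contact_force: [2.4, -1.8, 2.2]
grip_width: 0.0489
grasp_force: 66.2
```

Run:
```python
from st import *
tcp(); p=pose("scene",-.1,.11,.04); p=pose("scene",-.1,.11,.04); tcp()
```

```text
t 16.5 X 8.0 Y 1.1 Z 24.2 yaw 85.89 F along -1.6 across 2.5 up 2.2 torque [-0.94 -0.8   0.39] w 0.0489
scene tilt 0.49 z at xmean 53.33 -20.9 X range [-63.4 -62.4  49.9  56.6] 159 217
scene tilt 0.27 z at xmean 53.3 -18.7 X range [-65.2 -62.7  53.1  57.4] 162 229
t 16.6 X 8.4 Y 1.1 Z 24.2 yaw 85.90 F along -2.8 across 3.0 up 2.9 torque [-1.04 -0.81  0.32] w 0.0494
```

Emit:
play_rows --motion '[0, 0, -0.01, 0, 0, 0, -0.01, 0, 0, 0, -0.01, 0, 0, 0, -0.01, 0, 0, 0, -0.01, 0]' --claw 0.8

```text
time_s: 17.1
tool_pos: [0.5826, 0.0742, 0.0244]
tool_rot: [0.732, 0.682, -0.0, -0.0]
contact_force: [-0.5, 0.6, -0.7]
grip_width: 0.0683
grasp_force: 0.0
```

Emit:
play_rows --motion '[0, 0, -0.1, 0, 0, 0, -0.5, 0, 0, 0, -1, 0, 0, 0, -1.8, 0, 0, 0, -2.6, 0]'

```text
time_s: 17.6
tool_pos: [0.5825, 0.0738, 0.1558]
tool_rot: [0.732, 0.682, -0.0, -0.0]
contact_force: [0.2, -0.2, 0.2]
grip_width: 0.0678
grasp_force: 0.0
```

Emit:
play_rows --motion '[0.5, 0, -0.4, 0, 1.2, 0, -0.8, 0, 1.7, -0.3, -0.8, 0, 2, -1, -0.8, 0, 2, -2, -0.8, 0]'

```text
time_s: 18.1
tool_pos: [0.4913, 0.1839, 0.1949]
tool_rot: [0.731, 0.683, 0.002, 0.0]
contact_force: [-1.2, 1.2, -1.0]
grip_width: 0.0684
grasp_force: 0.0
```

Run:
```python
from st import *
tcp()
for n in ["scene","top"]: p=pose(n,-.1,.11,.04,save=f"pics/f{n}.png"); 
prof("top",x0=-.13,x1=.13)
a=cv2.imread("pics/fscene.png")[140:230,230:370]; b=cv2.imread("pics/ftop.png")[155:225,225:350]
a=cv2.resize(a,(800,514),interpolation=2)[:330+100]; cv2.imwrite("pics/f_s.png",a); cv2.imwrite("pics/f_t.png",cv2.resize(b,None,fx=6,fy=6,interpolation=2))
```

```text
t 18.1 X 112.9 Y -99.0 Z 194.9 yaw 86.14 F along 1.1 across -1.3 up -1.0 torque [ 0.06  0.02 -0.02] w 0.0684
scene tilt -0.04 z at xmean 53.72 -3.7 X range [-64.6 -60.6  57.3  61.2] 226 307
top tilt 0.5 z at xmean 53.88 -1.2 X range [-60.7 -59.9  57.6  58.7] 344 538
-130 10 [27.7 29.2 33.7] [83 82 80]
-120 32 [26.4 30.  33.9] [95 90 88]
-110 12 [27.2 29.2 32. ] [117 118 113]
-100 9 [26.2 30.5 32.7] [98 98 96]
-90 43 [32.1 34.9 38.9] [ 39  87 152]
-80 42 [30.3 36.9 41.3] [ 35 104 198]
-70 34 [26.2 29.6 49.3] [41 43 42]
-60 44 [50.8 53.6 57.6] [199 216 216]
-50 47 [48.8 53.1 55.9] [198 216 217]
-40 44 [50.8 53.8 56.9] [199 217 217]
-30 45 [49.9 53.4 57.8] [199 216 217]
-20 44 [49.7 53.7 56.6] [199 217 217]
-10 45 [49.4 53.5 57.9] [199 217 218]
0 46 [50.4 53.2 56.6] [200 218 218]
10 43 [50.4 53.6 58.6] [200 218 218]
20 47 [50.1 53.3 56.9] [200 218 218]
30 44 [49.7 53.7 57.5] [200 218 218]
40 50 [48.8 53.1 56.8] [200 218 218]
50 35 [50.7 53.9 59.3] [200 218 218]
60 34 [25.7 29.2 37.4] [36 41 41]
70 45 [32.9 36.6 39.4] [ 32 106 198]
80 37 [29.9 35.6 39.6] [ 42  96 161]
90 12 [26.4 30.1 34.2] [123 121 117]
100 13 [28.7 30.4 32.1] [106 108 102]
110 32 [27.9 30.7 35.2] [87 83 81]
120 17 [27.6 31.2 34.5] [104 100  97]
```

View pics/f_s.png

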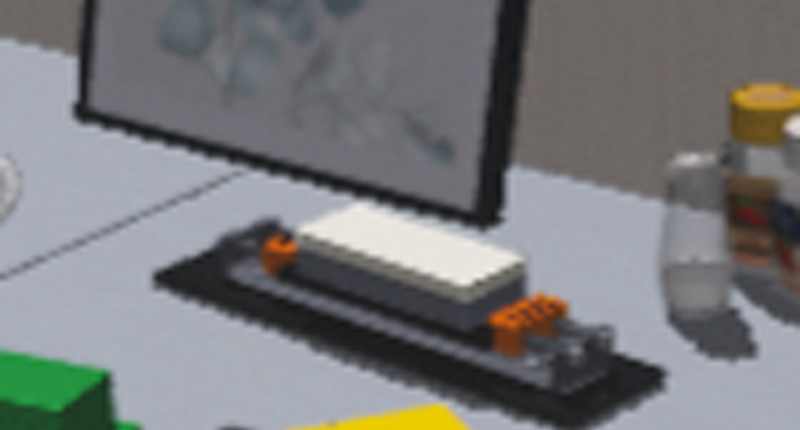

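The stone sits level at crop (410,250), with its top about 53.7 mm up (54 mm expected). It is centred to about 1 mm, and both orange jaws overlap its tongues. The neighbours that show are where they were.

```bash
python3 -c "
from plant import bot; print(bot.close_job())"
```

```text
the job is handed in; nothing more can be done
None
```

The stone is in the holder: level, centred to about 1 mm with both tongues under the jaw lips. I handed the job in at about 18 s of robot time with the gripper clear of everything.

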